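Load the banded rod into the housing tube

TASK

Lay the long aluminium rod with the blue band on the fixture's rails and push it, plain end first, partway into the tube. Let go of it there, then push it fully home, to the bottom of the tube, from its rear half, and leave it. Leave the brass rod where it lies.

Things in the scene. Friction and masses are not known exactly. Their poses are not given: they have to be found in the camera images.
- rod: Long bare aluminium rod, round, 30 mm diameter, 220 mm long, 0.4 kg, a blue band 35 mm wide near its tail. Lies on the mat, axis 15 mm above the table. Origin: centre of its plain end face (the nose), on the axis; x points along the rod, out of the nose (middle at x = -110 mm, tail face at -220 mm). It can roll: y and z point anywhere round it.
- fixture: Fixed fixture: base plate 440 x 70 mm, 12 mm thick, with two rails and, in line, a level aluminium tube. Origin: on the table below the tube's mouth; x points into the tube, z up. Rails from x = -252 to -7 mm, tops 46 mm up, on a web 22 mm wide that fingers can straddle and slide along. They centre a rod laid on them, its axis 59 mm up, to slide straight in under a few newtons.
- tube_mouth (a point): Centre of the tube's mouth, on the tube's axis, 63 mm above the table; axes as the fixture's. The bore is 40 mm in diameter, flared to 52 mm over its first 20 mm, and 150 mm deep from here to its flat bottom. The mouth's rim is 60 mm across, its top 93 mm above the table; the clamps over the tube reach as high. A rod fully home stands 70 mm out of the mouth.
- brass_rod: Bystander: yellow brass rod, 30 mm diameter, 220 mm long, lying on the mat. Origin: centre of one end face; x points along the rod, out of that end. (A short plain slug, 120 mm long, lies near too.)
Things that resemble listed ones, but are neither listed nor needed, are in the scene too. Leave any purple look-alike of the rod alone.

How it is judged:
By the outcome, as a careful person would: the job done as asked, in the order asked, and still so for the second after the job is handed in, with the robot touching nothing.
It also fails if it takes over 48 s, if anything falls off the work surface, if the arm or the gripper's body presses on something with over 40 N, if the wrist force passes 120 N, or if a joint passes its speed limit or range.

ROBOT

A 6-joint arm with a two-finger parallel gripper is mounted at the origin on the work surface. World frame = base frame: x ahead of the robot, y to its left, z up, the work surface at z = 0. Lengths are in m, angles in rad, forces in N, time in s.
With the tool pointing down it reaches from about 0.35 to 0.85 m from the base axis. Payload 8.1 kg.
Tool frame: the origin (TCP) lies between the finger pads; the fingertips stand nose_length ahead of it and the grasp point (between the pads) lies 2 mm behind it (nose_length is the distance from the TCP to the fingertips, in m); z points along the fingers, x is the direction in which the jaws open and shut, and the axes are right-handed (so a half turn about z gives the same grasp; the last joint's range is limited). The gripper opens to 93 mm and grips with 3 to 60 N. Pads are 15 mm wide; open, the fingers measure 128 mm over their backs; the gripper's body (75 mm by 188 mm) begins 65 mm behind the grasp point.
Start: joints at [1.169, 0.13, 1.488, -0, 1.523, -0.085], TCP at [0.187, 0.57, 0.236] pointing down, gripper open.
Joint ranges: [-2.96, 2.96], [-0.89, 2.26], [0.02, 2.5], [-1.34, 4.48], [0, 2.73], [-2.66, 2.66]. Speed limits (rad/s): [2.39, 2.39, 2.79, 3.14, 3.14, 3.14].

INTERFACE

Orientations are given as a rotation vector (axis times angle).
In Python, from plant import * gives the robot as it stands.
- The arm moves only by the tool carry_out, never from a script. Its argument "steps" is a list of rows, each an object with "xyz": the shift along the world's x, y, z in cm, a list of three; "rot": the turn, a rotation vector about the world's x, y, z in degrees, a list of three. In form: [{"xyz": [tx, ty, tz], "rot": [rx, ry, rz]}, ...]. A call has 1 to 10 rows; each row is the pose to reach, as a shift and turn from the pose commanded when the call began; what a row does not reach only later rows make up. A row lasts 1/10 s, in which the tool goes at most 50 mm and 8.59 degrees, less where a joint would pass 70% of its speed; a pose out of reach is approached as far as the arm can. A call with a gripper value outside its range is refused whole. "grip" is the opening, from 0 (shut) to 1 (fully open), set as the call begins (left out, the last holds). The fingers move at their own pace and stop on an object; "force" is the grip in N (left out, the last holds). Time passes only in rows, so rows that repeat a pose let the fingers close. It gives the time, the measured TCP pose, the force and the opening at its end, in the units of the state.
- read_state(): the state, without advancing time (a new reading comes with each control period).
- read_camera(name): name is "side" or "top"; returns the picture (480x640x3 uint8, red, green, blue); there is no depth.
- calibration(name): a dict with "fov_y" (degrees; the focal length in pixels is half the picture's height over the tangent of half this angle, whatever the lens; pixels are square), "cx", "cy" (the principal point, pixels), "xyz" and "attitude" of the camera in the world. Camera axes: x right, y down, z forward; pixel columns grow to the right and rows downward; lengths in m; the calibration is good to about 2 mm. A picture is of the moment at which its call begins. calibration takes no time and is no camera call.
- close_job(): hands the job in, once; it reports no verdict.
The state is a dict: "t": time; "q": joint angles; "dq": joint speeds; "joint_torque": joint torques, N m; "tool_pos": TCP position; "orientation": TCP orientation; "force": force on the tool from outside, world axes, zero at the start; "wrist_torque": the same for the moment, N m; "opening": finger opening in m.
Only numpy, scipy, OpenCV 4.12 (cv2) and the standard library are available. Lean on these libraries where they do the work, as an engineer would, in place of code of your own. Each camera call takes 0.05 s, during which the arm holds its last target.

## Working session

There is one attempt and no reset: what is moved stays moved. The work goes in short steps, Python scripts to look and compute and a tool call to move; the robot and the scene stay as the last step left them, time stands still between calls to the robot, and variables do not carry over. Pictures are saved under pics/ and viewed, and the job is handed in when it is done.

Besides the shell and the picture viewer there is one more tool, called after "Call:" by a JSON object that holds its "op" and its "data", one argument or row to a line. carry_out: Moves the arm, as the interface text tells. Its arguments: {"type":"object","properties":{"steps":{"type":"array","items":{"type":"object","properties":{"xyz":{"type":"array","items":{"type":"number"}},"rot":{"type":"array","items":{"type":"number"}}}}},"grip":{"type":"number"},"force":{"type":"number"}},"required":["steps"]}

```bash
ls; mkdir -p pics; python3 - <<'E'
from plant import *
import cv2
s=read_state()
for k in s: print(k,s[k])
for n in ("side","top"):
    print(n,calibration(n))
    im=read_camera(n); cv2.imwrite(f"pics/{n}0.png",im[:,:,::-1])
try: print(nose_length)
except Exception as e: print(e)
E
```

```text
pics
t 0.0
q [ 1.16856416e+00  1.31139711e-01  1.48928233e+00  1.58581285e-05
  1.52295023e+00 -8.53951818e-02]
dq [-0.00100669 -0.00015486  0.00052107 -0.00038683  0.00162032  0.0011987 ]
joint_torque [ 2.15310662e-03 -5.59854162e+01 -4.91758919e+01  7.72890123e-02
  3.49329296e-02 -1.57227287e-04]
tool_pos [0.18670282 0.56966249 0.23459853]
orientation [ 2.54333994e+00  1.84264554e+00 -2.40749622e-03]
force [-0.08260899  0.36619493 -0.54897616]
wrist_torque [-0.0018273   0.01109521 -0.00058507]
opening 0.09335658736308668
side {'fov_y': 42.61315537447945, 'cx': 316.3513780139528, 'cy': 233.8022794168789, 'xyz': array([ 0.15583298, -0.95193932,  0.81983754]), 'attitude': array([-2.15147057,  0.21690726, -0.11944272])}
top {'fov_y': 49.298290648212095, 'cx': 326.5309116362069, 'cy': 241.44794341354446, 'xyz': array([0.18695682, 0.13628795, 1.10378008]), 'attitude': array([-2.1542774 ,  2.1082336 , -0.19215006])}
0.017
```

View pics/side0.png

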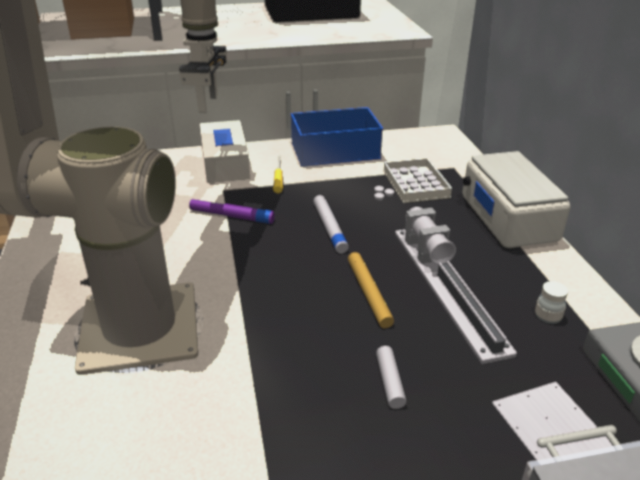

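View pics/top0.png

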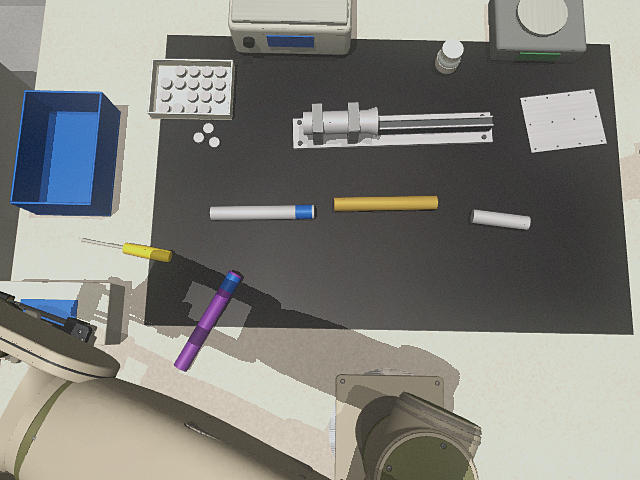

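```bash
cat > h.py <<'E'
import numpy as np, cv2
from scipy.spatial.transform import Rotation as R
from plant import calibration
def cam(n):
    c=calibration(n); f=240/np.tan(np.radians(c['fov_y'])/2)
    K=np.array([[f,0,c['cx']],[0,f,c['cy']],[0,0,1]]); M=R.from_rotvec(c['attitude']).as_matrix()
    return K,M,np.array(c['xyz'])
def ray(n,uv):
    K,M,o=cam(n); d=M@np.linalg.inv(K)@np.array([uv[0],uv[1],1.]); return o,d/np.linalg.norm(d)
def onplane(n,uv,z):
    o,d=ray(n,uv); return o+d*(z-o[2])/d[2]
def proj(n,p):
    K,M,o=cam(n); q=K@(M.T@(np.array(p)-o)); return q[:2]/q[2]
def tri(a,b):  # side uv, top uv
    o1,d1=ray('side',a);o2,d2=ray('top',b)
    t=np.linalg.lstsq(np.c_[d1,-d2],o2-o1,rcond=None)[0]
    p,q=o1+t[0]*d1,o2+t[1]*d2
    return (p+q)/2,np.linalg.norm(p-q)
E
python3 - <<'E'
import cv2
a=cv2.imread('pics/top0.png');b=cv2.imread('pics/side0.png')
cv2.imwrite('pics/t_fix.png',cv2.resize(a[90:235,200:500],(800,387),interpolation=cv2.INTER_CUBIC))
cv2.imwrite('pics/s_fix.png',cv2.resize(b[180:380,300:540],(720,600),interpolation=cv2.INTER_CUBIC))
E
```

```text
(no output)
```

View pics/t_fix.png

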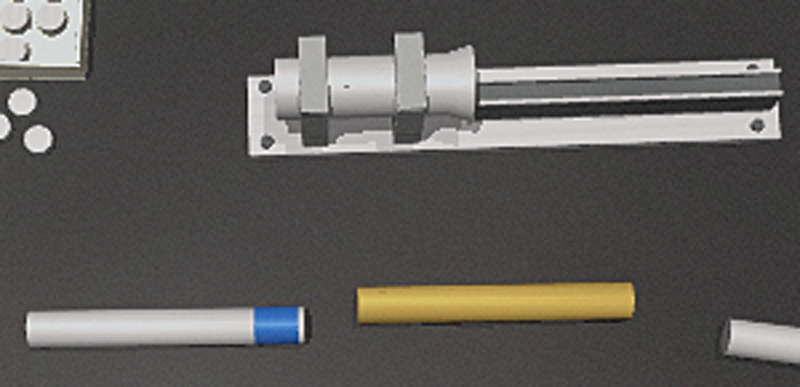

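View pics/s_fix.png

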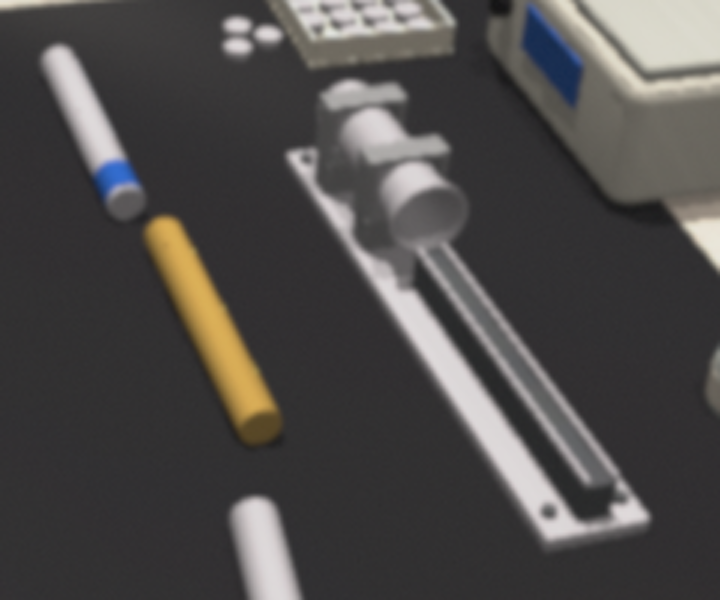

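```bash
cat > m.py <<'E'
from h import *
a=cv2.imread('pics/top0.png');b=cv2.imread('pics/side0.png')
def comp(im,roi):
    x0,y0,x1,y1=roi; s=im[y0:y1,x0:x1]; m=(s.max(2)>110).astype(np.uint8)
    n,l,st,c=cv2.connectedComponentsWithStats(m); k=1+np.argmax(st[1:,4]); 
    cn=max(cv2.findContours((l==k).astype(np.uint8),0,1)[0],key=cv2.contourArea)
    return cn.reshape(-1,2)+[x0,y0]
def ends(im,roi):
    c=comp(im,roi); (cx,cy),(w,h),an=cv2.minAreaRect(c.astype(np.float32))
    bx=cv2.boxPoints(((cx,cy),(w,h),an)); 
    if np.linalg.norm(bx[0]-bx[1])<np.linalg.norm(bx[1]-bx[2]): e=[(bx[0]+bx[1])/2,(bx[2]+bx[3])/2]
    else: e=[(bx[1]+bx[2])/2,(bx[3]+bx[0])/2]
    return np.array(e),(w,h)
for nm,rt,rs in (('rod',(200,195,325,230),(305,188,354,256)),('brass',(326,190,445,218),(346,250,398,330)),('slug',(465,200,540,235),(370,340,412,412))):
    et,wt=ends(a,rt); es,ws=ends(b,rs)
    et=et[np.argsort(et[:,0])]; es=es[np.argsort(es[:,1])]
    print(nm,'top',et.round(1).tolist(),wt,'side',es.round(1).tolist(),ws)
    for i in (0,1): 
        p,g=tri(es[i],et[i]); print('  tri',p.round(4),g.round(4),'plane.015 top',onplane('top',et[i],.015).round(4),'side',onplane('side',es[i],.015).round(4))
c=comp(a,(285,95,500,160)); 
hull=cv2.convexHull(c.astype(np.int32)); print(cv2.approxPolyDP(hull,2,True).reshape(-1,2).tolist())
c=comp(b,(390,200,520,365)); hull=cv2.convexHull(c.astype(np.int32)); print(cv2.approxPolyDP(hull,2,True).reshape(-1,2).tolist())
cv2.imwrite('pics/t_rail.png',cv2.resize(a[95:155,360:500],(798,342),interpolation=cv2.INTER_CUBIC))
cv2.imwrite('pics/s_mouth.png',cv2.resize(b[195:365,395:515],(420,595),interpolation=cv2.INTER_CUBIC))
E
python3 m.py
```

```text
rod top [[209.89999389648438, 212.8000030517578], [313.1000061035156, 211.1999969482422]] (13.207484245300293, 103.16761779785156) side [[316.6000061035156, 195.1999969482422], [341.6000061035156, 245.1999969482422]] (55.901695251464844, 11.62755298614502)
  tri [0.4328 0.3805 0.0291] 0.0018 plane.015 top [0.4369 0.3837 0.015 ] side [0.4367 0.404  0.015 ]
  tri [0.4449 0.1638 0.0193] 0.0013 plane.015 top [0.4452 0.1639 0.015 ] side [0.4471 0.1699 0.015 ]
brass top [[333.8999938964844, 203.60000610351562], [437.1000061035156, 202.0]] (13.139019966125488, 103.17489624023438) side [[352.20001220703125, 251.89999389648438], [386.0, 319.5]] (75.5791015625, 13.86362075805664)
  tri [0.4591 0.12   0.0294] 0.0005 plane.015 top [0.4629 0.1198 0.015 ] side [0.4643 0.1394 0.015 ]
  tri [ 0.47   -0.1002  0.021 ] 0.0002 plane.015 top [ 0.4715 -0.1015  0.015 ] side [ 0.4725 -0.0939  0.015 ]
slug top [[472.8999938964844, 215.5], [529.9000244140625, 222.89999389648438]] (57.512821197509766, 13.365049362182617) side [[382.8999938964844, 345.29998779296875], [396.6000061035156, 399.8999938964844]] (56.26826477050781, 16.734956741333008)
  tri [ 0.441  -0.1739  0.028 ] 0.0008 plane.015 top [ 0.4436 -0.1776  0.015 ] side [ 0.4461 -0.161   0.015 ]
  tri [ 0.4286 -0.2961  0.0221] 0.0001 plane.015 top [ 0.4301 -0.2989  0.015 ] side [ 0.431  -0.2903  0.015 ]
[[293, 118], [312, 104], [348, 102], [489, 112], [492, 115], [492, 141], [294, 148]]
[[396, 230], [404, 229], [448, 258], [516, 352], [514, 354], [486, 360], [479, 357], [396, 234]]
```

```bash
python3 -c "
import cv2
a=cv2.imread('pics/top0.png');b=cv2.imread('pics/side0.png')
cv2.imwrite('pics/rodcrop.png',cv2.resize(a[190:235,200:330],(780,270),interpolation=cv2.INTER_CUBIC))
"
```

```text
(no output)
```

View pics/t_rail.png

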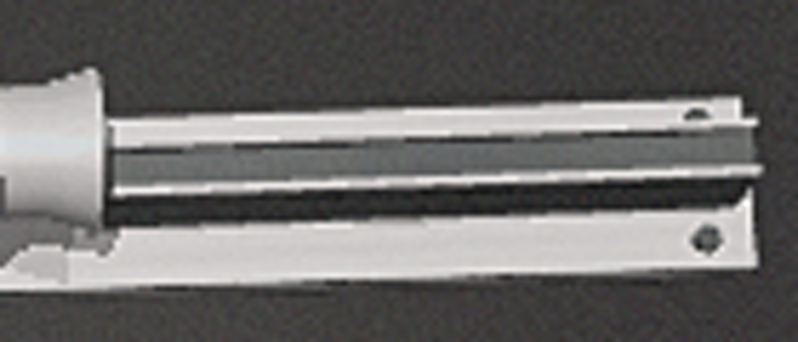

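View pics/s_mouth.png

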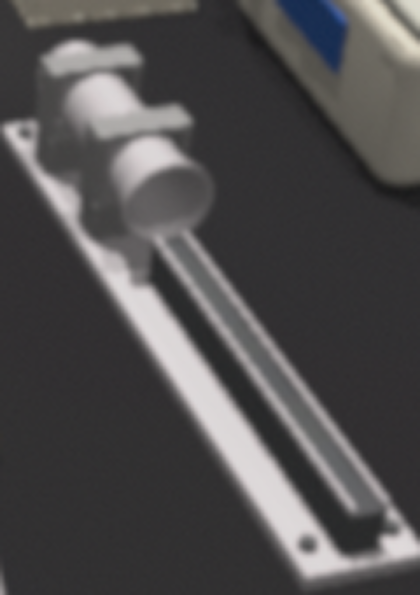

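View pics/rodcrop.png

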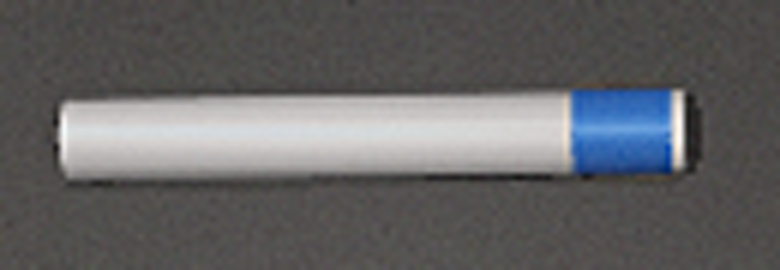

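```bash
cat > m2.py <<'E'
from h import *
g=cv2.cvtColor(cv2.imread('pics/top0.png'),cv2.COLOR_BGR2GRAY)
for u in (385,410,440,470,486,490,492): print(u,g[104:150,u].tolist())
for v in (116,120,124,126): print(v,g[v,370:388].tolist(),g[v,484:500].tolist())
E
python3 m2.py
```

```text
385 [60, 66, 67, 64, 67, 64, 68, 62, 66, 64, 53, 117, 221, 211, 211, 214, 155, 43, 115, 112, 107, 108, 108, 145, 239, 76, 36, 46, 54, 53, 50, 203, 208, 203, 207, 204, 203, 205, 213, 210, 219, 100, 81, 64, 68, 68]
410 [58, 65, 57, 59, 54, 55, 62, 66, 57, 55, 88, 225, 209, 207, 213, 191, 61, 108, 113, 106, 103, 103, 105, 233, 119, 31, 49, 52, 48, 48, 165, 209, 207, 206, 203, 201, 207, 208, 209, 218, 145, 82, 48, 65, 68, 68]
440 [61, 62, 61, 55, 61, 63, 58, 52, 54, 82, 223, 204, 203, 212, 189, 50, 105, 100, 98, 99, 96, 99, 232, 121, 28, 47, 47, 39, 42, 163, 208, 205, 201, 203, 203, 205, 203, 206, 220, 146, 82, 49, 58, 61, 59, 60]
470 [56, 55, 58, 61, 55, 58, 57, 45, 84, 223, 206, 204, 209, 191, 41, 110, 107, 107, 104, 97, 107, 237, 122, 28, 45, 46, 46, 41, 163, 213, 206, 202, 201, 205, 205, 204, 204, 218, 149, 85, 47, 57, 58, 57, 56, 59]
486 [62, 57, 53, 53, 61, 56, 54, 62, 167, 209, 204, 208, 215, 110, 87, 107, 107, 108, 107, 101, 173, 200, 50, 35, 46, 38, 45, 133, 218, 209, 212, 184, 157, 122, 219, 212, 208, 213, 71, 47, 56, 56, 65, 58, 56, 57]
490 [60, 64, 58, 59, 53, 62, 52, 52, 55,
[... 334 characters left out ...]
 173, 42, 56, 60, 55, 60, 53, 62, 54]
116 [204, 205, 204, 207, 209, 206, 206, 214, 158, 228, 229, 226, 224, 227, 224, 221, 221, 220] [221, 218, 215, 217, 217, 219, 230, 239, 210, 65, 53, 60, 62, 61, 64, 57]
120 [216, 215, 216, 216, 216, 215, 218, 227, 127, 112, 198, 195, 193, 195, 194, 155, 158, 159] [106, 107, 107, 100, 105, 108, 107, 117, 68, 50, 59, 60, 61, 65, 63, 58]
124 [189, 190, 195, 191, 193, 196, 200, 209, 90, 61, 115, 112, 111, 108, 108, 107, 114, 107] [174, 172, 173, 204, 204, 206, 204, 206, 215, 161, 51, 58, 53, 58, 59, 60]
126 [177, 183, 183, 181, 182, 184, 186, 200, 76, 56, 111, 110, 106, 105, 103, 108, 100, 104] [59, 51, 50, 51, 51, 54, 41, 36, 53, 50, 54, 60, 57, 58, 57, 58]
```

```bash
cat > m3.py <<'E'
from h import *
ml=lambda u:(u,120.95-.0333*(u-470))
A=onplane('top',ml(400),.046);B=onplane('top',ml(492.7),.046)
print(A,B); d=(A-B)/np.linalg.norm(A-B); print('dir',d,'angle from +y deg',np.degrees(np.arctan2(-d[0],d[1])))
Bend=onplane('top',ml(493.2),.046); print('rail end',Bend,'mouth',Bend+.252*d)
for z,v in ((.093,115),(.063,133)): print('rim',z,onplane('top',(378.5,v),z))
# plate near edge: rows
for u,v in ((385,144.45),(440,142.7),(470,141.7)): print('plate edge',onplane('top',(u,v),.012))
m=Bend+.252*d
for z in (.033,.063,.093,.046): print(z,'side px',proj('side',[m[0],m[1],z]))
print('rail end side',proj('side',Bend))
# heights: mouth rim top & rail end via side
def sidepx(p): return (p[0]/3.5+395,p[1]/3.5+195)
print(tri(sidepx((363,506)),ml(493.2)))
for z in (.046,.03,.06): print(proj('side',onplane('top',ml(493.2),z)))
E
python3 m3.py
```

```text
[ 0.63527181 -0.01799927  0.046     ] [ 0.64698419 -0.21713737  0.046     ]
dir [-0.05871391  0.99827485  0.        ] angle from +y deg 3.365995024086478
rail end [ 0.64704751 -0.21821387  0.046     ] mouth [0.6322516  0.03335139 0.046     ]
rim 0.093 [0.63229681 0.03294205 0.093     ]
rim 0.063 [0.60540207 0.02972624 0.063     ]
plate edge [0.59974987 0.01014127 0.012     ]
plate edge [ 0.60660768 -0.11072192  0.012     ]
plate edge [ 0.61046083 -0.17678048  0.012     ]
0.033 side px [440.72098126 264.22067152]
0.063 side px [442.34815918 252.83043705]
0.093 side px [444.01751137 241.1449829 ]
0.046 side px [441.42101667 259.3204284 ]
rail end side [500.27069974 339.03756297]
(array([ 0.64573162, -0.21799858,  0.04542669]), np.float64(0.0029001417678131873))
[500.27069974 339.03756297]
[503.66313714 347.02685024]
[497.27362468 331.97936531]
```

Top view: the rod's nose is at (210,213) and its tail at (314,212), lying on the mat. The candidates are:
- The aluminium rod with the blue band, top (262,212).
- The purple rod with the blue band, top (208,320).
- The short plain slug, top (500,220).
- The brass rod, top (385,204).

The first fits: bare aluminium, long, blue band at the tail. The enlarged crop confirms it. In the top view the fixture's mouth is near (378,124) and the rail end near (493,120).

I'll move above the rod first.

```bash
cat > st.py <<'E'
from h import *
from plant import read_state
def st():
    s=read_state(); M=R.from_rotvec(s['orientation']).as_matrix()
    print('t',s['t'],'p',np.round(s['tool_pos'],4),'toolx deg',np.degrees(np.arctan2(M[1,0],M[0,0])).round(2),'z',M[:,2].round(4),'F',np.round(s['force'],1),'op',round(s['opening'],4),'q',np.round(s['q'],2))
    return s
if __name__=='__main__': st()
E
python3 st.py
```

```text
t 0.1 p [0.1867 0.5697 0.2347] toolx deg 71.85 z [-7.0e-04 -1.5e-03 -1.0e+00] F [0.5 0.5 1.3] op 0.0928 q [ 1.17  0.13  1.49  0.    1.52 -0.09]
```

Call:
{"op": "carry_out", "data": {
  "steps": [
    {"xyz":[2.8,-3.3,0],"rot":[0,0,-7]},
    {"xyz":[5.6,-6.6,0],"rot":[0,0,-14]},
    {"xyz":[8.4,-9.9,0],"rot":[0,0,-21]},
    {"xyz":[11.2,-13.2,0],"rot":[0,0,-28]},
    {"xyz":[14,-16.5,0],"rot":[0,0,-35]},
    {"xyz":[16.8,-19.8,0],"rot":[0,0,-42]},
    {"xyz":[19.6,-23.1,-2],"rot":[0,0,-49]},
    {"xyz":[22.4,-26.4,-4],"rot":[0,0,-56]},
    {"xyz":[24.4,-28.6,-6],"rot":[0,0,-63]},
    {"xyz":[25.4,-29.8,-8],"rot":[0,0,-69.7]}
  ],
  "grip": 1
}}

```text
t: 1.1
tool_pos: [0.4422, 0.2699, 0.1546]
orientation: [3.141, 0.047, 0.0]
force: [-0.5, 0.5, 0.2]
opening: 0.0927
```

Call:
{"op": "carry_out", "data": {
  "steps": [
    {"xyz":[0,0,0],"rot":[0,0,0]},
    {"xyz":[0,0,0],"rot":[0,0,0]},
    {"xyz":[0,0,0],"rot":[0,0,0]}
  ]
}}

```text
t: 1.4
tool_pos: [0.4409, 0.2731, 0.1567]
orientation: [-3.14, -0.064, -0.002]
force: [0.0, 0.3, -0.1]
opening: 0.0931
```

```bash
python3 st.py; python3 - <<'E'
from plant import *
import cv2
for n in ("side","top"):
    im=read_camera(n); cv2.imwrite(f"pics/{n}1.png",im[:,:,::-1])
E
```

```text
t 1.4 p [0.4409 0.2731 0.1567] toolx deg 2.32 z [ 1.e-03  8.e-04 -1.e+00] F [ 0.   0.3 -0.1] op 0.0931 q [ 0.46 -0.04  1.81  0.    1.37  0.41]
```

View pics/side1.png

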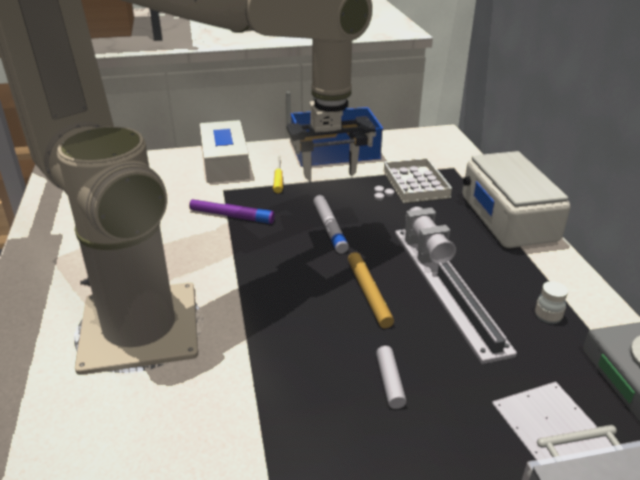

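The side view shows the open gripper, fingertips around (308,175)–(355,170), straddling the line above the rod. Next is the descent and grasp.

Call:
{"op": "carry_out", "data": {
  "steps": [
    {"xyz":[0,0,-4]},
    {"xyz":[0,0,-8]},
    {"xyz":[0,0,-11]},
    {"xyz":[0,0,-12.5]},
    {"xyz":[0,0,-13.5]},
    {"xyz":[0,0,-13.5]},
    {"xyz":[0,0,-13.5]}
  ]
}}

```text
validation failed for argument at $.st...
```

Call:
{"op": "carry_out", "data": {
  "steps": [
    {"xyz":[0,0,0]},
    {"xyz":[0,0,0]},
    {"xyz":[0,0,0]},
    {"xyz":[0,0,0]},
    {"xyz":[0,0,0]},
    {"xyz":[0,0,0]},
    {"xyz":[0,0,0]},
    {"xyz":[0,0,0]}
  ],
  "grip": 0,
  "force": 40
}}

```text
validation failed for argument at $.st...
```

Call:
{"op": "carry_out", "data": {
  "steps": [
    {"xyz":[0,0,-4],"rot":[0,0,0]},
    {"xyz":[0,0,-8],"rot":[0,0,0]},
    {"xyz":[0,0,-11],"rot":[0,0,0]},
    {"xyz":[0,0,-12.5],"rot":[0,0,0]},
    {"xyz":[0,0,-13.5],"rot":[0,0,0]},
    {"xyz":[0,0,-13.5],"rot":[0,0,0]},
    {"xyz":[0,0,-13.5],"rot":[0,0,0]}
  ]
}}

```text
t: 2.2
tool_pos: [0.442, 0.2729, 0.0222]
orientation: [-3.14, -0.06, -0.003]
force: [0.2, -1.4, 1.0]
opening: 0.0927
```

Call:
{"op": "carry_out", "data": {
  "steps": [
    {"xyz":[0,0,0],"rot":[0,0,0]},
    {"xyz":[0,0,0],"rot":[0,0,0]},
    {"xyz":[0,0,0],"rot":[0,0,0]},
    {"xyz":[0,0,0],"rot":[0,0,0]},
    {"xyz":[0,0,0],"rot":[0,0,0]},
    {"xyz":[0,0,0],"rot":[0,0,0]},
    {"xyz":[0,0,0],"rot":[0,0,0]},
    {"xyz":[0,0,0],"rot":[0,0,0]}
  ],
  "grip": 0,
  "force": 40
}}

```text
t: 3.0
tool_pos: [0.4409, 0.2721, 0.0206]
orientation: [3.141, 0.059, -0.0]
force: [0.4, 0.4, 0.5]
opening: 0.0337
```

Call:
{"op": "carry_out", "data": {
  "steps": [
    {"xyz":[0,0,0],"rot":[0,0,0]},
    {"xyz":[0,0,0],"rot":[0,0,0]},
    {"xyz":[0,0,0],"rot":[0,0,0]},
    {"xyz":[0,0,0],"rot":[0,0,0]}
  ]
}}

```text
t: 3.4
tool_pos: [0.4411, 0.2722, 0.0207]
orientation: [-3.141, -0.059, -0.001]
force: [1.9, 0.6, -1.0]
opening: 0.0286
```

```bash
python3 st.py
```

```text
t 3.4 p [0.4411 0.2722 0.0207] toolx deg 2.15 z [ 3.e-04  1.e-04 -1.e+00] F [ 1.9  0.6 -1. ] op 0.0286 q [ 0.45  0.13  1.9  -0.    1.11  0.42]
```

Call:
{"op": "carry_out", "data": {
  "steps": [
    {"xyz":[0,0,2],"rot":[0,0,0]},
    {"xyz":[0,0,5],"rot":[0,0,0]},
    {"xyz":[0,0,8],"rot":[0,0,0]},
    {"xyz":[0,0,11],"rot":[0,0,0]},
    {"xyz":[0,0,14],"rot":[0,0,0]},
    {"xyz":[0,0,14],"rot":[0,0,0]}
  ]
}}

```text
t: 4.0
tool_pos: [0.443, 0.2733, 0.165]
orientation: [-3.138, -0.059, -0.01]
force: [1.3, 0.8, -3.3]
opening: 0.0295
```

```bash
python3 st.py; python3 - <<'E'
from plant import *
import cv2
for n in ("side",):
    im=read_camera(n); cv2.imwrite(f"pics/{n}2.png",im[:,:,::-1])
E
```

```text
t 4.0 p [0.443  0.2733 0.165 ] toolx deg 2.15 z [ 0.0061  0.0031 -1.    ] F [ 1.3  0.8 -3.3] op 0.0295 q [ 0.45 -0.05  1.8   0.    1.38  0.42]
```

View pics/side2.png

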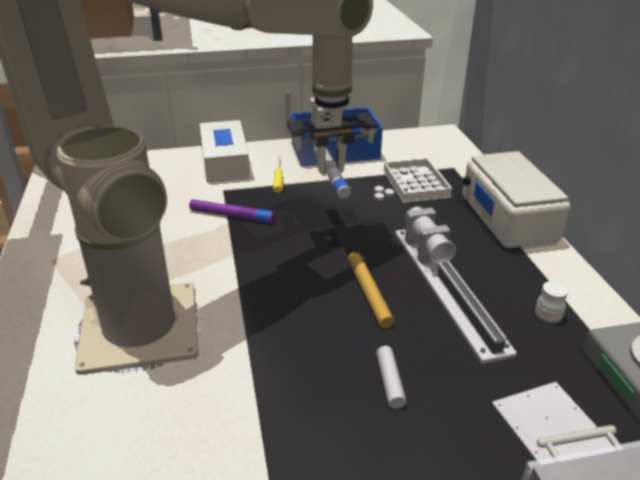

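The rod is held and level at (335,175), with its blue tail at (342,187). I'll carry it over the rails.

Call:
{"op": "carry_out", "data": {
  "steps": [
    {"xyz":[1.5,-3,0],"rot":[0,0,0]},
    {"xyz":[4,-7,0],"rot":[0,0,0.2]},
    {"xyz":[6.5,-11.5,0],"rot":[0,0,0.4]},
    {"xyz":[9,-16,0],"rot":[0,0,0.6]},
    {"xyz":[11.5,-20.5,0],"rot":[0,0,0.8]},
    {"xyz":[14,-25,0],"rot":[0,0,1.0]},
    {"xyz":[16.5,-29.5,0],"rot":[0,0,1.2]},
    {"xyz":[18.5,-33.5,0],"rot":[0,0,1.2]},
    {"xyz":[19.5,-36,0],"rot":[0,0,1.2]},
    {"xyz":[19.9,-36.9,0],"rot":[0,0,1.2]}
  ]
}}

```text
t: 5.05
tool_pos: [0.6389, -0.1, 0.1569]
orientation: [-3.14, -0.087, 0.007]
force: [0.2, -0.0, -4.1]
opening: 0.0286
```

Call:
{"op": "carry_out", "data": {
  "steps": [
    {"xyz":[0,0,-2],"rot":[0,0,0]},
    {"xyz":[0,0,-4],"rot":[0,0,0]},
    {"xyz":[0,0,-5.5],"rot":[0,0,0]},
    {"xyz":[0,0,-6.5],"rot":[0,0,0]},
    {"xyz":[0,0,-6.5],"rot":[0,0,0]},
    {"xyz":[0,0,-6.5],"rot":[0,0,0]},
    {"xyz":[0,0,-6.5],"rot":[0,0,0]}
  ]
}}

```text
t: 5.75
tool_pos: [0.6408, -0.0968, 0.097]
orientation: [3.14, 0.092, 0.003]
force: [0.2, -0.1, -2.8]
opening: 0.0293
```

```bash
python3 st.py; python3 - <<'E'
from plant import *
import cv2
for n in ("side","top"):
    im=read_camera(n); cv2.imwrite(f"pics/{n}3.png",im[:,:,::-1])
a=cv2.imread('pics/side3.png')[150:390,320:560]
b=cv2.imread('pics/top3.png')[60:240,260:560]
cv2.imwrite('pics/side3c.png',cv2.resize(a,(600,600),interpolation=cv2.INTER_CUBIC))
cv2.imwrite('pics/top3c.png',cv2.resize(b,(800,480),interpolation=cv2.INTER_CUBIC))
E
```

```text
t 5.75 p [ 0.6408 -0.0968  0.097 ] toolx deg 3.37 z [ 2.e-03 -5.e-04 -1.e+00] F [ 0.2 -0.1 -2.8] op 0.0293 q [-0.23  0.35  1.49  0.    1.3  -0.29]
```

View pics/side3c.png

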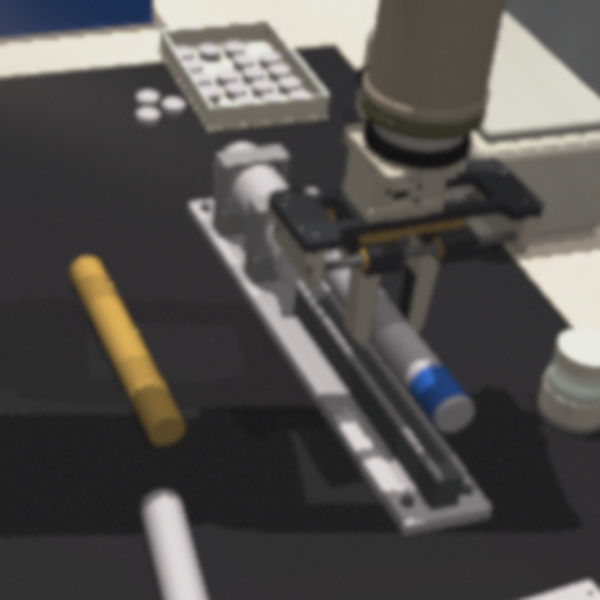

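View pics/top3c.png

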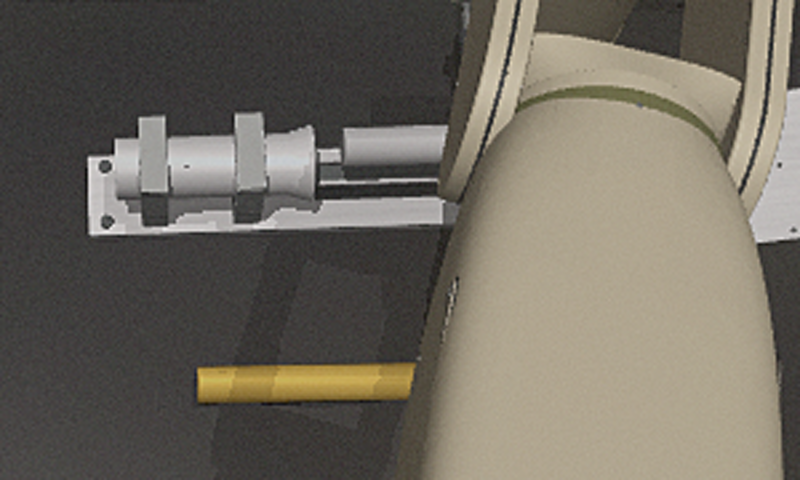

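```bash
python3 - <<'E'
from h import *
g=cv2.cvtColor(cv2.imread('pics/top3.png'),cv2.COLOR_BGR2GRAY)
for u in (392,398,410,420): print(u,g[100:135,u].tolist())
print(g[114,380:395].tolist())
m=np.array([.63225,.03335]);d=np.array([-.0587,.9983]);n=np.array([d[1],-d[0]])
for uv in ((388.5,115),(400,114.6),(415,114.0)):
    p=onplane('top',uv,.091); q=p[:2]-m; print(p, 'along',q@d,'lat',q@n)
E
```

```text
392 [57, 58, 54, 57, 60, 54, 51, 51, 172, 159, 163, 167, 179, 174, 172, 168, 156, 150, 142, 128, 111, 91, 55, 50, 52, 55, 50, 80, 178, 71, 39, 40, 47, 45, 81]
398 [56, 60, 61, 60, 59, 60, 57, 63, 157, 162, 161, 169, 179, 176, 170, 165, 156, 149, 139, 125, 108, 85, 57, 48, 54, 55, 49, 96, 147, 53, 43, 48, 47, 38, 120]
410 [52, 53, 49, 55, 53, 49, 45, 113, 157, 164, 163, 176, 181, 174, 168, 165, 156, 148, 138, 122, 105, 73, 53, 53, 56, 47, 58, 200, 104, 33, 45, 44, 40, 46, 150]
420 [51, 47, 54, 57, 52, 50, 50, 168, 159, 165, 170, 178, 182, 173, 166, 162, 153, 147, 132, 115, 100, 54, 53, 55, 53, 49, 83, 198, 61, 42, 45, 50, 35, 82, 183]
[49, 44, 54, 56, 51, 52, 48, 61, 72, 136, 176, 171, 172, 169, 169]
[0.63366567 0.01216553 0.091     ] along -0.021231552918785153 lat 0.0001697309475212714
[ 0.63510008 -0.01150154  0.091     ] along -0.04494259083909487 lat 0.00021245358994210464
[ 0.63714332 -0.04239315  0.091     ] along -0.07590162766601098 lat 0.00043887472997397744
```

The rod's nose is at u≈389 in the top view. That puts it 21 mm short of the mouth and within 0.5 mm of the fixture's axis. Now lowering.

Call:
{"op": "carry_out", "data": {
  "steps": [
    {"xyz":[0,0,-1.5],"rot":[0,0,0]},
    {"xyz":[0,0,-2.5],"rot":[0,0,0]},
    {"xyz":[0,0,-3],"rot":[0,0,0]},
    {"xyz":[0,0,-3.1],"rot":[0,0,0]},
    {"xyz":[0,0,-3.1],"rot":[0,0,0]},
    {"xyz":[0,0,-3.1],"rot":[0,0,0]}
  ]
}}

```text
t: 6.45
tool_pos: [0.6401, -0.0968, 0.0645]
orientation: [-3.14, -0.092, -0.001]
force: [2.3, 0.9, -2.4]
opening: 0.0291
```

Call:
{"op": "carry_out", "data": {
  "steps": [
    {"xyz":[0,0,-0.1],"rot":[0,0,0]},
    {"xyz":[0,0,-0.2],"rot":[0,0,0]},
    {"xyz":[0,0,-0.2],"rot":[0,0,0]}
  ]
}}

```text
t: 6.75
tool_pos: [0.6407, -0.0969, 0.064]
orientation: [3.14, 0.092, 0.003]
force: [-0.9, 1.3, 6.4]
opening: 0.0287
```

Call:
{"op": "carry_out", "data": {
  "steps": [
    {"xyz":[0,0,0.1],"rot":[0,0,0]},
    {"xyz":[-0.06,1,0.1],"rot":[0,0,0]},
    {"xyz":[-0.12,2,0.1],"rot":[0,0,0]},
    {"xyz":[-0.18,3,0.1],"rot":[0,0,0]},
    {"xyz":[-0.24,4,0.1],"rot":[0,0,0]},
    {"xyz":[-0.24,4,0.1],"rot":[0,0,0]}
  ],
  "force": 25
}}

```text
t: 7.35
tool_pos: [0.638, -0.0546, 0.0642]
orientation: [-3.139, -0.094, -0.002]
force: [3.6, 5.1, 3.2]
opening: 0.0295
```

```bash
python3 st.py; python3 - <<'E'
from plant import *
import cv2
for n in ("side","top"):
    im=read_camera(n); cv2.imwrite(f"pics/{n}4.png",im[:,:,::-1])
a=cv2.imread('pics/side4.png')[150:390,320:560]
b=cv2.imread('pics/top4.png')[60:240,260:560]
cv2.imwrite('pics/side4c.png',cv2.resize(a,(600,600),interpolation=cv2.INTER_CUBIC))
cv2.imwrite('pics/top4c.png',cv2.resize(b,(800,480),interpolation=cv2.INTER_CUBIC))
E
```

```text
t 7.35 p [ 0.638  -0.0546  0.0642] toolx deg 3.44 z [ 0.0012  0.001  -1.    ] F [3.6 5.1 3.2] op 0.0295 q [-0.17  0.37  1.53  0.    1.24 -0.23]
```

View pics/side4c.png

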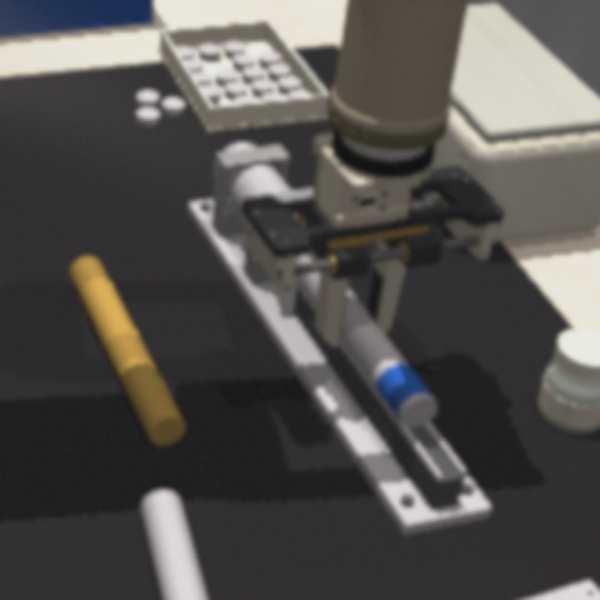

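View pics/top4c.png

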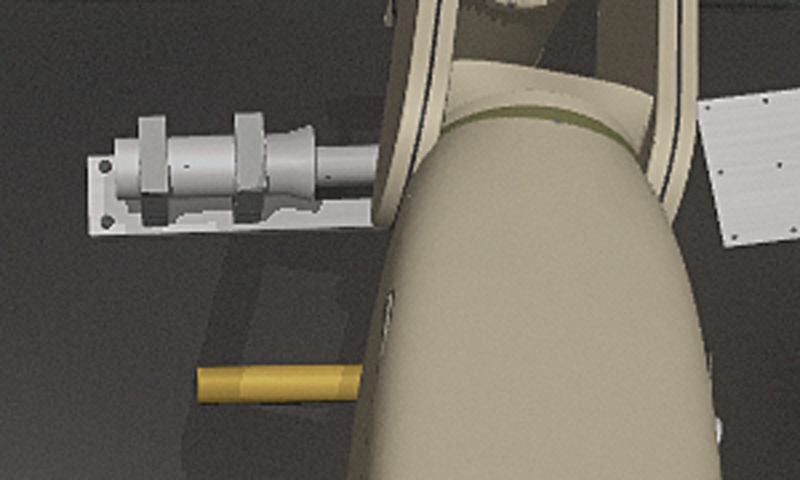

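The rod lies on the rails with its nose entering the flare at top (378,120), and the forces are small. I'll push about 5 cm further.

Call:
{"op": "carry_out", "data": {
  "steps": [
    {"xyz":[-0.06,1,0],"rot":[0,0,0]},
    {"xyz":[-0.12,2,0],"rot":[0,0,0]},
    {"xyz":[-0.18,3,0],"rot":[0,0,0]},
    {"xyz":[-0.24,4,0],"rot":[0,0,0]},
    {"xyz":[-0.3,5,0],"rot":[0,0,0]},
    {"xyz":[-0.3,5,0],"rot":[0,0,0]},
    {"xyz":[-0.3,5,0],"rot":[0,0,0]}
  ]
}}

```text
t: 8.15
tool_pos: [0.6349, -0.0056, 0.0642]
orientation: [-3.139, -0.093, -0.002]
force: [3.5, 5.2, 5.1]
opening: 0.0294
```

Call:
{"op": "carry_out", "data": {
  "steps": [
    {"xyz":[0,0,0],"rot":[0,0,0]},
    {"xyz":[0,0,0],"rot":[0,0,0]},
    {"xyz":[0,0,0],"rot":[0,0,0]},
    {"xyz":[0,0,0],"rot":[0,0,0]},
    {"xyz":[0,0,0],"rot":[0,0,0]},
    {"xyz":[0,0,0],"rot":[0,0,0]},
    {"xyz":[0,0,0],"rot":[0,0,0]}
  ],
  "grip": 1
}}

```text
t: 8.85
tool_pos: [0.6344, -0.0069, 0.0636]
orientation: [3.14, 0.092, -0.0]
force: [0.3, 0.2, -0.6]
opening: 0.0807
```

Call:
{"op": "carry_out", "data": {
  "steps": [
    {"xyz":[0,0,2],"rot":[0,0,0]},
    {"xyz":[0,0,4],"rot":[0,0,0]},
    {"xyz":[0,0,6],"rot":[0,0,0]},
    {"xyz":[0.1,-1.7,6],"rot":[0,0,0]},
    {"xyz":[0.2,-3.4,6],"rot":[0,0,0]},
    {"xyz":[0.3,-5.2,6],"rot":[0,0,0]},
    {"xyz":[0.4,-7,6],"rot":[0,0,0]},
    {"xyz":[0.4,-7,6],"rot":[0,0,0]}
  ]
}}

```text
t: 9.65
tool_pos: [0.6378, -0.0803, 0.1224]
orientation: [3.14, 0.087, -0.003]
force: [0.9, 0.6, -0.7]
opening: 0.0928
```

```bash
python3 st.py; python3 - <<'E'
from plant import *
import cv2
for n in ("side","top"):
    im=read_camera(n); cv2.imwrite(f"pics/{n}5.png",im[:,:,::-1])
a=cv2.imread('pics/side5.png')[150:390,320:560]
b=cv2.imread('pics/top5.png')[60:240,260:560]
cv2.imwrite('pics/side5c.png',cv2.resize(a,(600,600),interpolation=cv2.INTER_CUBIC))
cv2.imwrite('pics/top5c.png',cv2.resize(b,(800,480),interpolation=cv2.INTER_CUBIC))
E
```

```text
t 9.65 p [ 0.6378 -0.0803  0.1224] toolx deg 3.16 z [-1.7e-03 -4.0e-04 -1.0e+00] F [ 0.9  0.6 -0.7] op 0.0928 q [-0.2   0.32  1.48 -0.    1.34 -0.26]
```

View pics/side5c.png

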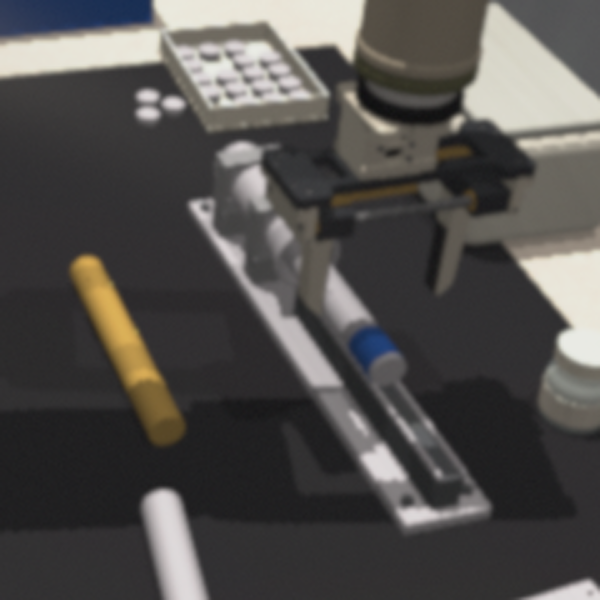

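View pics/top5c.png

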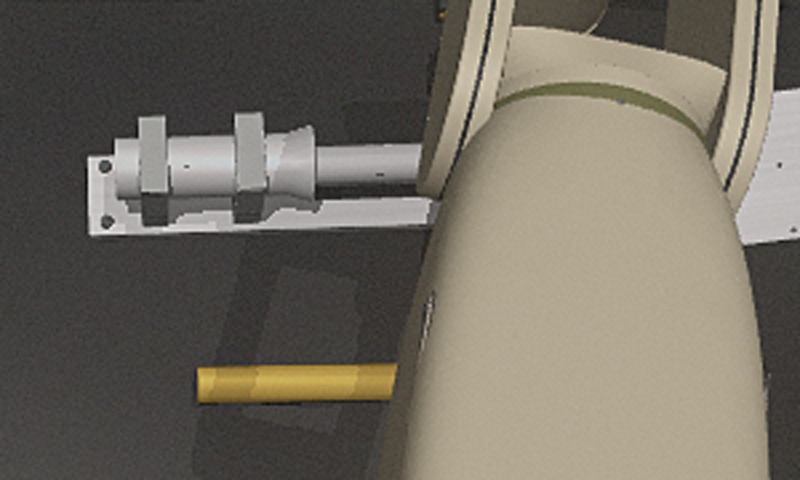

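```bash
python3 - <<'E'
from h import *
for a in (-.140,-.150,-.160): print(a,proj('side',[.63225-.0587*a,.03335+.9983*a,.059]))
E
```

```text
-0.14 [472.62237201 295.11772012]
-0.15 [475.02192997 298.32441638]
-0.16 [477.45423235 301.57487128]
```

Call:
{"op": "carry_out", "data": {
  "steps": [
    {"xyz":[0.05,0,-2],"rot":[0,0,0.2]},
    {"xyz":[0.1,0,-4],"rot":[0,0,0.2]},
    {"xyz":[0.1,0,-5.3],"rot":[0,0,0.2]},
    {"xyz":[0.1,0,-5.8],"rot":[0,0,0.2]},
    {"xyz":[0.1,0,-5.8],"rot":[0,0,0.2]},
    {"xyz":[0.1,0,-5.8],"rot":[0,0,0.2]}
  ]
}}

```text
t: 10.35
tool_pos: [0.64, -0.0768, 0.0665]
orientation: [3.14, 0.098, 0.002]
force: [-0.4, 0.1, -0.2]
opening: 0.0929
```

Call:
{"op": "carry_out", "data": {
  "steps": [
    {"xyz":[0,0,0],"rot":[0,0,0]},
    {"xyz":[0,0,0],"rot":[0,0,0]},
    {"xyz":[0,0,0],"rot":[0,0,0]},
    {"xyz":[0,0,0],"rot":[0,0,0]},
    {"xyz":[0,0,0],"rot":[0,0,0]},
    {"xyz":[0,0,0],"rot":[0,0,0]},
    {"xyz":[0,0,0],"rot":[0,0,0]},
    {"xyz":[0,0,0],"rot":[0,0,0]},
    {"xyz":[0,0,0],"rot":[0,0,0]},
    {"xyz":[0,0,0],"rot":[0,0,0]}
  ],
  "grip": 0,
  "force": 30
}}

```text
t: 11.35
tool_pos: [0.6396, -0.0768, 0.0656]
orientation: [-3.14, -0.097, -0.0]
force: [1.6, 0.2, -0.5]
opening: 0.0295
```

Call:
{"op": "carry_out", "data": {
  "steps": [
    {"xyz":[0,0,0],"rot":[0,0,0]},
    {"xyz":[0,0,0],"rot":[0,0,0]}
  ]
}}

```text
t: 11.55
tool_pos: [0.6396, -0.0768, 0.0656]
orientation: [-3.14, -0.097, -0.0]
force: [0.4, 0.7, -0.0]
opening: 0.029
```

Re-gripped in the rear half. I'll push most of the way, then creep to the bottom.

Call:
{"op": "carry_out", "data": {
  "steps": [
    {"xyz":[-0.06,1,0],"rot":[0,0,0]},
    {"xyz":[-0.12,2,0],"rot":[0,0,0]},
    {"xyz":[-0.18,3,0],"rot":[0,0,0]},
    {"xyz":[-0.24,4,0],"rot":[0,0,0]},
    {"xyz":[-0.3,5,0],"rot":[0,0,0]},
    {"xyz":[-0.36,6,0],"rot":[0,0,0]},
    {"xyz":[-0.42,7,0],"rot":[0,0,0]},
    {"xyz":[-0.42,7,0],"rot":[0,0,0]},
    {"xyz":[-0.42,7,0],"rot":[0,0,0]}
  ]
}}

```text
t: 12.45
tool_pos: [0.6353, -0.0057, 0.0657]
orientation: [-3.139, -0.099, -0.0]
force: [0.3, 3.3, 0.3]
opening: 0.0292
```

Call:
{"op": "carry_out", "data": {
  "steps": [
    {"xyz":[-0.02,0.3,0],"rot":[0,0,0]},
    {"xyz":[-0.04,0.6,0],"rot":[0,0,0]},
    {"xyz":[-0.04,0.6,0],"rot":[0,0,0]},
    {"xyz":[-0.04,0.6,0],"rot":[0,0,0]}
  ]
}}

```text
t: 12.85
tool_pos: [0.635, -0.0011, 0.0657]
orientation: [3.14, 0.097, 0.0]
force: [0.4, -0.8, 1.5]
opening: 0.0292
```

Call:
{"op": "carry_out", "data": {
  "steps": [
    {"xyz":[-0.01,0.2,0],"rot":[0,0,0]},
    {"xyz":[-0.02,0.4,0],"rot":[0,0,0]},
    {"xyz":[-0.02,0.4,0],"rot":[0,0,0]},
    {"xyz":[-0.02,0.4,0],"rot":[0,0,0]}
  ]
}}

```text
t: 13.25
tool_pos: [0.6348, 0.0025, 0.0657]
orientation: [3.139, 0.097, 0.0]
force: [1.2, -5.5, 1.6]
opening: 0.0291
```

```bash
python3 st.py; python3 - <<'E'
from plant import *
import cv2
for n in ("side",):
    im=read_camera(n); cv2.imwrite(f"pics/{n}6.png",im[:,:,::-1])
a=cv2.imread('pics/side6.png')[150:390,320:560]
cv2.imwrite('pics/side6c.png',cv2.resize(a,(600,600),interpolation=cv2.INTER_CUBIC))
E
```

```text
t 13.25 p [0.6348 0.0025 0.0657] toolx deg 3.53 z [ 2.e-04 -1.e-03 -1.e+00] F [ 1.2 -5.5  1.6] op 0.0291 q [-0.08  0.36  1.54 -0.    1.24 -0.14]
```

View pics/side6c.png

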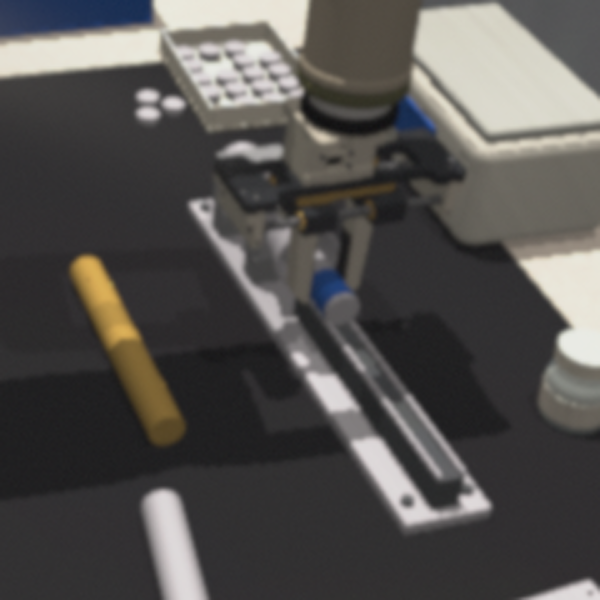

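The rod's blue tail is at crop (340,300), close to home, and the Fy reaction is starting. I'll creep on.

Call:
{"op": "carry_out", "data": {
  "steps": [
    {"xyz":[-0.01,0.2,0],"rot":[0,0,0]},
    {"xyz":[-0.02,0.3,0],"rot":[0,0,0]},
    {"xyz":[-0.02,0.3,0],"rot":[0,0,0]},
    {"xyz":[-0.02,0.3,0],"rot":[0,0,0]}
  ]
}}

```text
t: 13.7
tool_pos: [0.6348, 0.0027, 0.0658]
orientation: [3.135, 0.095, 0.001]
force: [2.0, -16.2, -0.4]
opening: 0.0293
```

Call:
{"op": "carry_out", "data": {
  "steps": [
    {"xyz":[-0.01,0.2,0],"rot":[0,0,0]},
    {"xyz":[-0.01,0.2,0],"rot":[0,0,0]},
    {"xyz":[-0.01,0.2,0],"rot":[0,0,0]}
  ]
}}

```text
t: 14.0
tool_pos: [0.6348, 0.0028, 0.0658]
orientation: [3.133, 0.094, 0.001]
force: [1.9, -23.4, -0.2]
opening: 0.0292
```

The force rises to 23 N with no motion, so the rod is at the bottom. I'll ease off slightly while still pressing, open and retreat.

Call:
{"op": "carry_out", "data": {
  "steps": [
    {"xyz":[0,-0.2,0],"rot":[0,0,0]},
    {"xyz":[0,-0.4,0],"rot":[0,0,0]},
    {"xyz":[0,-0.4,0],"rot":[0,0,0]}
  ]
}}

```text
t: 14.3
tool_pos: [0.6347, 0.0026, 0.0658]
orientation: [3.138, 0.096, 0.001]
force: [2.8, -7.6, 1.4]
opening: 0.0293
```

Call:
{"op": "carry_out", "data": {
  "steps": [
    {"xyz":[0,0,0],"rot":[0,0,0]},
    {"xyz":[0,0,0],"rot":[0,0,0]},
    {"xyz":[0,0,0],"rot":[0,0,0]},
    {"xyz":[0,0,0],"rot":[0,0,0]},
    {"xyz":[0,0,0],"rot":[0,0,0]},
    {"xyz":[0,0,0],"rot":[0,0,0]},
    {"xyz":[0,0,0],"rot":[0,0,0]},
    {"xyz":[0,0,0],"rot":[0,0,0]}
  ],
  "grip": 1
}}

```text
t: 15.1
tool_pos: [0.6344, 0.0042, 0.0657]
orientation: [-3.14, -0.097, -0.0]
force: [0.3, -0.8, -0.3]
opening: 0.0884
```

Call:
{"op": "carry_out", "data": {
  "steps": [
    {"xyz":[0,0,2],"rot":[0,0,0]},
    {"xyz":[0,0,5],"rot":[0,0,0]},
    {"xyz":[0,0,9],"rot":[0,0,0]},
    {"xyz":[0,0,13],"rot":[0,0,0]},
    {"xyz":[-2,5,15],"rot":[0,0,0]},
    {"xyz":[-5,9,15],"rot":[0,0,0]},
    {"xyz":[-8,13,15],"rot":[0,0,0]},
    {"xyz":[-11,17,15],"rot":[0,0,0]},
    {"xyz":[-14,21,15],"rot":[0,0,0]},
    {"xyz":[-17,25,15],"rot":[0,0,0]}
  ]
}}

```text
t: 16.1
tool_pos: [0.4671, 0.25, 0.2159]
orientation: [-3.14, -0.097, -0.001]
force: [1.3, 0.4, -0.3]
opening: 0.0932
```

Call:
{"op": "carry_out", "data": {
  "steps": [
    {"xyz":[-3,4,0],"rot":[0,0,0]},
    {"xyz":[-6,8,0],"rot":[0,0,0]},
    {"xyz":[-6,8,0],"rot":[0,0,0]}
  ]
}}

```text
t: 16.4
tool_pos: [0.4048, 0.333, 0.2159]
orientation: [-3.138, -0.107, 0.001]
force: [-0.8, -0.4, 0.5]
opening: 0.0929
```

```bash
python3 st.py; python3 - <<'E'
from plant import *
import cv2
for n in ("side","top"):
    im=read_camera(n); cv2.imwrite(f"pics/{n}7.png",im[:,:,::-1])
a=cv2.imread('pics/side7.png')[180:380,340:540]
b=cv2.imread('pics/top7.png')[60:240,260:560]
cv2.imwrite('pics/side7c.png',cv2.resize(a,(600,600),interpolation=cv2.INTER_CUBIC))
cv2.imwrite('pics/top7c.png',cv2.resize(b,(800,480),interpolation=cv2.INTER_CUBIC))
E
```

```text
t 16.4 p [0.4048 0.333  0.2159] toolx deg 3.9 z [-9.e-04  2.e-03 -1.e+00] F [-0.8 -0.4  0.5] op 0.0929 q [ 0.59 -0.07  1.73  0.    1.48  0.52]
```

View pics/side7c.png

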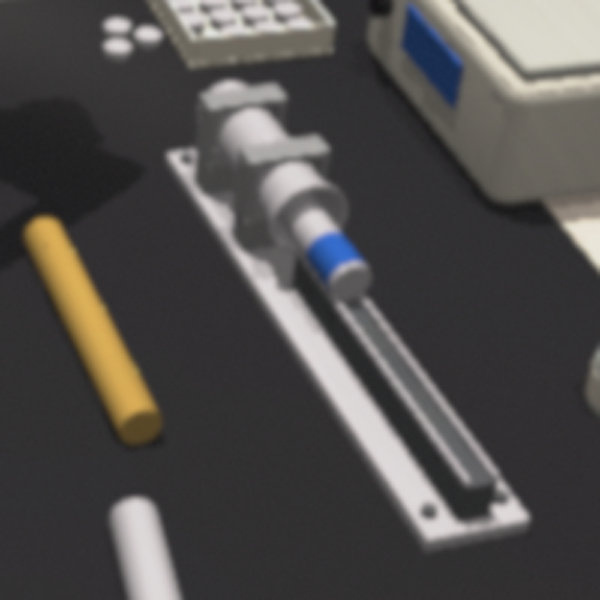

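View pics/top7c.png

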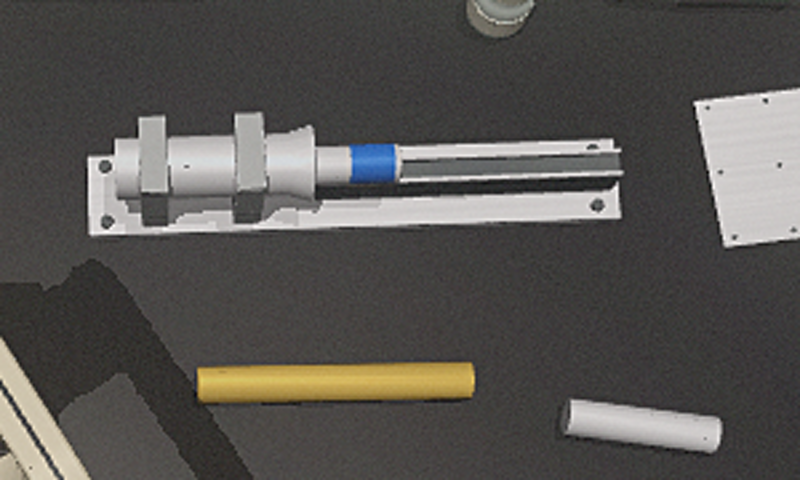

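```bash
python3 - <<'E'
from h import *
g=cv2.imread('pics/top7.png'); print(g[118:122,404:416].max(2).tolist(), g[120,386:396].tolist())
m=np.array([.63225,.03335]);d=np.array([-.0587,.9983])
for u in (409,410):
  for z in (.059,.074): print(u,z,((onplane('top',(u,120.5),z)[:2]-m)@d).round(4))
for u in (391.,): print('band', ((onplane('top',(u,120.5),.07)[:2]-m)@d).round(4))
# same-image relative: rim edge and rail end
print(((onplane('top',(378.5,115),.093)[:2]-m)@d).round(4))
a=cv2.imread('pics/top0.png').astype(int)[185:235,320:545];b=g.astype(int)[185:235,320:545]
print('brass/slug diff',(abs(a-b).max(2)>40).sum())
E
```

```text
[[200, 196, 197, 200, 200, 216, 208, 215, 216, 216, 214, 214], [209, 210, 209, 210, 193, 221, 185, 188, 193, 193, 195, 195], [204, 203, 203, 203, 204, 224, 165, 43, 46, 48, 45, 43], [197, 195, 195, 194, 202, 228, 194, 102, 106, 109, 115, 113]] [[206, 207, 209], [204, 205, 209], [204, 206, 209], [204, 206, 211], [208, 211, 220], [206, 198, 198], [213, 139, 83], [210, 142, 87], [209, 141, 83], [205, 137, 77]]
409 0.059 -0.0687
409 0.074 -0.0658
410 0.059 -0.0708
410 0.074 -0.0679
band -0.0289
-0.0004
brass/slug diff 10
```

```bash
python3 - <<'E'
from plant import *
print(close_job())
E
```

```text
the job is handed in; nothing more can be done
None
```

The rod is fully home in the tube, and I handed the job in at about 16.5 s of the 48 s allowed.

I gripped the blue-banded aluminium rod at its middle, laid it on the rails and slid it, nose first, about 70 mm into the tube. I let go there and re-gripped it about 36 mm from the tail. I then pushed until the force rose to 23 N with no further motion, released and withdrew clear.

**Final checks**
- **Rod seated:** the top view puts the tail about 69–71 mm out of the mouth, against 70 mm expected. It rests on the rails, and the tool force reads near zero.
- **Brass rod and slug:** they look unmoved; only 10 pixels changed in that area between the first and last pictures.
- **Disagreements:**
  - When I checked the released rod's position in the side view, its pixel row was about 3 px (roughly 9 mm along the rod) off the prediction.
  - The mouth centre I read by eye earlier was also about 3 px off in that view.
  - I put both down to blur in that camera, and relied on the top view and the force stop for the final depth.

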